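# Roll the bead dowel onto the red marking line

### The job

On the brown mat, roll the round wooden dowel sideways onto the red line by pushing its upper side with the fingertips, and leave it lying at rest along the line, so that the line comes out from under the middle of both of its ends, ready to be marked off into beads. Roll it over rather than dragging it, never pick it up, and leave the other things where they are.

Things in the scene. Friction and masses are not known exactly. Their poses are not given: they have to be found in the camera images.
- dowel: Round light-wood dowel, diameter 40 mm, length 150 mm, about 0.13 kg, lying loose on the mat between the two lines, within 4 degrees of their direction. Origin at its middle on its axis, 24 mm above the table (its highest point: 44 mm); x runs along it; z starts upward, through a thin dark stripe along its top, and turns as it rolls. When let go after a slow push it stops almost at once.
- dowel_center (a point): The same middle point. How the dowel behaves: fingertips laid lightly on its top and moved sideways roll it under them by half of their own travel, so several short strokes are needed. Fingers standing behind it at mid height grip its surface: it may bind there and press back hard instead of rolling.
- dowel_end_a (a point): Centre of the dowel's +x end face (on its axis, 75 mm from its middle)
- dowel_end_b (a point): Centre of the dowel's -x end face (on its axis, 75 mm from its middle)
- mat: Brown mat fixed to the table, 300 mm (its x) by 400 mm (its y), 4 mm thick; origin under its centre at table height, x roughly away from the robot. The lines run along its x.
- red_line: The red line painted on the mat, 230 mm long (its x) and 7 mm wide (its y), flat, nothing on it; origin at its middle on the mat's upper face (4 mm above the table). It lies about 85 to 105 mm to one side of the mat's middle, left or right.
- blue_line: The blue line of the same size, parallel to the red one, on the mat's other side; a square stick already lies on it.
- stick: Bystander: the loose square stick, 140 by 20 by 20 mm, brown with dark pencil rings, lying along the blue line. Origin under its centre on the mat.
- paint_pot: Bystander: small paint pot with green cap, diameter 32 mm, 36 mm high, standing on the mat beyond the dowel's far end. Origin under its centre.
- mug: Bystander: white mug, diameter 80 mm, 95 mm high, on the table to the left. Origin under its centre.
- bead_bowl: Bystander: yellow bowl, diameter 150 mm, 55 mm high, on the table to the right. Origin under its centre.
- glasses_case: Bystander: dark brown glasses case, 150 by 56 mm, 54 mm high, on the table to the left. Origin under its centre.
- glue: Bystander: white glue bottle with orange cap, diameter 48 mm, 120 mm high, on the table to the right. Origin under its centre.
- tin: Bystander: red and white tin, diameter 74 mm, 90 mm high, on the table to the right. Origin under its centre.
There are look-alikes about, which are no part of the job. What is shaped like the dowel but green or purple is not meant.

How it is judged:
By the outcome, as a careful person would: the job done as asked, in the order asked, and still so for the second after the job is handed in, with the robot touching nothing.
It also fails if it takes over 64 s, if anything falls off the work surface, if the arm or the gripper's body presses on something with over 40 N, if the wrist force passes 120 N, or if a joint passes its speed limit or range.

### The arm

A 6-joint arm with a two-finger parallel gripper is mounted at the origin on the work surface. World frame = base frame: x ahead of the robot, y to its left, z up, the work surface at z = 0. Lengths are in m, angles in rad, forces in N, time in s.
With the tool pointing down it reaches from about 0.275 to 0.875 m from the base axis. Payload 12.5 kg.
Tool frame: the origin (TCP) lies at the very end of the fingers, on their centre line; the grasp point (between the pads) lies 19 mm behind it; z points along the fingers, y is the line along which they close (so a half turn about z gives the same grasp; the last joint's range is limited). The gripper opens to 85 mm and grips with 20 to 120 N. Pads are 22 mm wide; open, the fingers measure 114 mm over their backs; the gripper's body (76 mm by 85 mm) begins 54 mm behind the grasp point. The pads swing forward as they close: fully open they stand 13 mm farther back than shut.
Start: joints at [1.104, 0.351, 1.652, -0, 1.139, -0.085], TCP at [0.205, 0.51, 0.231] pointing down, gripper open.
Joint ranges: [-2.75, 2.75], [-0.79, 2.1], [0.01, 2.65], [-1.57, 4.71], [0.07, 3.14], [-2.87, 2.87]. Speed limits (rad/s): [2.22, 2.22, 2.79, 3.14, 3.14, 3.14].

### API

Orientations are given as a 3x3 rotation matrix whose columns are the frame's x, y, z axes.
In Python, from bench import manip gives the robot as it stands. Calls block until the motion is done:
- manip.move_ptp(position, orientation): joint-space move of the TCP to a pose.
- manip.move_l(position, attitude=None, max_speed=0.15): straight line of the TCP; attitude=None keeps the orientation; max_speed is the mean speed in m/s.
- manip.move_j(angles): joint-space move.
- manip.set_gripper(opening, effort=None): opening from 0.0 (shut) to 1.0 (fully open); effort is the grip in N (None keeps the last); returns when the fingers have stopped.
- manip.dwell(seconds).
- manip.inverse_kinematics(position, orientation): joint angles nearest the present ones, or None.
- manip.grab_frame(name): name is "side" or "top" or "wrist"; returns (picture, depth): 384x512x3 uint8, red, green, blue; 384x512 float32, m along the optical axis (not along the pixel's ray), 0 where there is no reading.
- manip.get_calibration(name): a dict with "camera_matrix" (3x3 intrinsics, pixels), "R" (3x3) and "t" (3): a world point X has camera coordinates R X + t. Camera axes: x right, y down, z forward; pixel columns grow to the right and rows downward; lengths in m; the calibration is good to about 2 mm. A picture is of the moment at which its call begins: read the wrist's pose just before it. get_calibration takes no time and is no camera call; for the wrist camera it gives the pose at the moment of the call.
A pose or a line that the arm cannot do raises manip.Unreachable and nothing moves.
- manip.sign_off(): hands the job in; it is judged then, once.
Trained networks look in the newest picture that a camera, given by its name, has taken for a name from the list of things; names that differ only in an ending like _2 or _b are one class to them, and where a whole thing is asked for, a point or a joint stands for the part that bears it (a point fixed in the world has none). Each returns a list of dicts, best first, with "confidence" (0 to 1); they miss things now and then, are a little off and sometimes report something else, mostly with a low value. They report only what shows in the picture. A call takes as long as a camera call. They do not tell look-alikes from the thing itself.
- manip.look_for(camera, name): "at" ([x, y, z] in m, in world coordinates, good to about 4 mm: the middle of the surface that is visible of it).
Readings, each from a call of its own:
- manip.current_time(): time.
- manip.current_qpos(): joint angles.
- manip.current_joint_vel(): joint speeds.
- manip.current_joint_torque(): joint torques, N m.
- manip.current_ee_pos(): TCP position.
- manip.current_tcp_rot(): TCP orientation.
- manip.current_force(): force on the tool from outside, world axes, zero at the start.
- manip.current_ft_torque(): the same for the moment, N m.
- manip.current_grip_width(): opening from 0.0 (shut) to 1.0 (fully open).
- manip.current_grip_force(): force on a finger pad.
Only numpy, scipy, OpenCV 4.12 (cv2) and the standard library are available. Lean on these libraries where they do the work, as an engineer would, in place of code of your own. Each camera call takes 0.05 s, during which the arm holds its last target. There are 200 camera calls.

## Working session

There is one attempt and no reset: what is moved stays moved. The work goes in short steps, each a Python script; the robot and the scene stay as the last script left them, time stands still between calls to the robot, and variables do not carry over. Pictures are saved under pics/ and viewed, at most 10 in all, crops included, and the job is handed in when it is done.

```bash
mkdir -p pics; ls
python3 - <<'E'
from bench import manip
import cv2
for c in("top","side"):
    p,d=manip.grab_frame(c); cv2.imwrite(f"pics/{c}0.png",p[:,:,::-1])
    for n in ("dowel","red_line","blue_line","paint_pot"):
        print(c,n,[(x["at"],x["confidence"]) for x in manip.look_for(c,n)])
print(manip.get_calibration("top"),manip.current_time())
E
```

```text
pics
top dowel [([0.2363, 0.2646, 0.0389], 0.97), ([0.2854, -0.2778, 0.036], 0.83), ([0.5437, 0.0431, 0.0368], 0.69)]
top red_line [([0.5154, 0.1283, 0.0046], 0.73), ([0.5436, 0.0459, 0.0409], 0.52)]
top blue_line []
top paint_pot [([0.6626, 0.0562, 0.0422], 0.58)]
side dowel [([0.2325, 0.2393, 0.0372], 0.68), ([0.5453, 0.0285, 0.0384], 0.67), ([0.2848, -0.2938, 0.0337], 0.59)]
side red_line [([0.5187, 0.1247, 0.0054], 0.64), ([0.4306, 0.4286, 0.0413], 0.58)]
side blue_line [([0.432, 0.4279, 0.0431], 0.49)]
side paint_pot [([0.6701, 0.0457, 0.033], 0.67)]
{'camera_matrix': array([[404.28705678,   0.        , 258.99776275],
       [  0.        , 404.28705678, 187.06866143],
       [  0.        ,   0.        ,   1.        ]]), 'R': array([[ 0.02165067, -0.99974933, -0.00570397],
       [-0.99684611, -0.0211514 , -0.07648826],
       [ 0.07634844,  0.007342  , -0.99705417]]), 't': array([-0.03101952,  0.48990508,  1.28763593])} 0.5
```

View pics/top0.png

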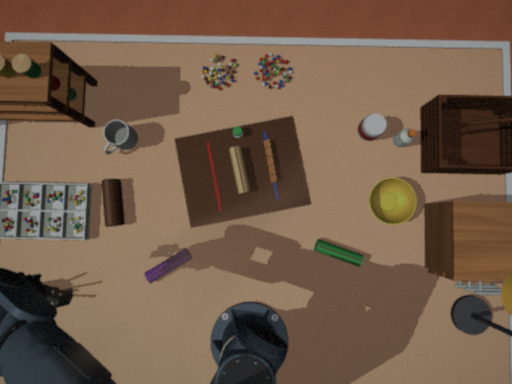

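The dowel meant is the light-wood one at (240,169), between the red line (214,177) and the blue line with the stick (270,160). The purple one (168,265) and the green one (339,252) are look-alikes. I'll hover over the mat and confirm with the wrist camera.

```bash
cat > h.py <<'E'
from bench import manip
import cv2, numpy as np
def world(c,uv,z,cal=None):
    cal=cal or manip.get_calibration(c); R,t=cal["R"],cal["t"]
    r=(R.T@np.linalg.inv(cal["camera_matrix"])@np.c_[np.atleast_2d(uv),np.ones(len(np.atleast_2d(uv)))].T).T
    o=-R.T@t
    return o+r*((z-o[2])/r[:,2])[:,None]
def cloud(d,cal):
    v,u=np.mgrid[:384,:512]; K=cal["camera_matrix"]
    P=np.stack([(u-K[0,2])/K[0,0]*d,(v-K[1,2])/K[1,1]*d,d],-1)
    return (P-cal["t"])@cal["R"]
def rot(a):  # tool down, tool y along direction a (rad) in the table plane
    y=np.array([np.cos(a),np.sin(a),0]); z=np.array([0,0,-1.]); return np.c_[np.cross(y,z),y,z]
E
python3 - <<'E'
from h import *
w=world("top",[(209,143),(220,210)],.004); print(w)
a=np.arctan2(*(w[0]-w[1])[[1,0]]); print("line angle",a)
for aa in (a,a+np.pi):
    q=manip.inverse_kinematics([.50,.08,.25],rot(aa)); print(q)
qs=[(aa,manip.inverse_kinematics([.50,.08,.25],rot(aa))) for aa in(a,a+np.pi)]
aa,q=min([x for x in qs if x[1] is not None],key=lambda x:abs(x[1][5]))
manip.move_ptp([.50,.08,.25],rot(aa)); print(aa)
cal=manip.get_calibration("wrist"); p,d=manip.grab_frame("wrist")
cv2.imwrite("pics/w0.png",p[:,:,::-1]); np.savez("w0.npz",p=p,d=d,**cal); print(cal,manip.current_time(),manip.current_force())
E
```

```text
[[0.63379109 0.14758227 0.004     ]
 [0.41404058 0.10489315 0.004     ]]
line angle 0.19187194484486272
[ 6.66937196e-02  2.51218199e-01  1.73990064e+00 -4.44089210e-16
  1.15047382e+00 -1.25178225e-01]
None
0.19187194484486272
{'camera_matrix': array([[267.46587237,   0.        , 253.36082333],
       [  0.        , 267.46587237, 191.88546229],
       [  0.        ,   0.        ,   1.        ]]), 'R': array([[ 9.81600537e-01,  1.90945271e-01,  5.37775188e-04],
       [ 1.83571088e-01, -9.44459439e-01,  2.72576640e-01],
       [ 5.25551272e-02, -2.67462656e-01, -9.62133923e-01]]), 't': array([-0.50661187, -0.05661392,  0.39245921])} 2.4417 [ 0.54428722 -0.04579644 -0.59363947]
```

View pics/w0.png

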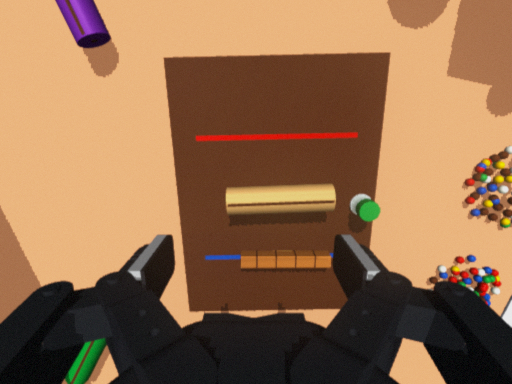

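The wrist view shows the dowel at (280,199), light wood with a dark stripe. The red line runs from (196,138) to (357,135), and the pot stands at (365,207). Now I'll measure the line and the cylinder axis.

```bash
cat >> h.py <<'E'
from scipy.optimize import least_squares
def line_fit(p,cal,dn=None):
    f=p.astype(int); m=(f[...,0]>120)&(f[...,1]<70)&(f[...,2]<70)
    v,u=np.nonzero(m); w=world("",np.c_[u,v],.004,cal)
    w=w[(np.abs(w[:,0]-.52)<.16)&(np.abs(w[:,1]-.127)<.06)]
    c=w[:,:2].mean(0); a=np.arctan(np.polyfit(w[:,0]-c[0],w[:,1]-c[1],1)[0])
    s=(w[:,:2]-c)@[np.cos(a),np.sin(a)]; return c,a,np.ptp(s),len(w)
def dowel_fit(p,d,cal):
    X=cloud(d,cal); f=p.astype(int)
    hsv=cv2.cvtColor(p,cv2.COLOR_RGB2HSV)
    m=(d>0)&(X[...,2]>.015)&(X[...,2]<.05)&(np.abs(X[...,0]-.53)<.13)&(np.abs(X[...,1]-.08)<.09)&(hsv[...,0]>17)&(hsv[...,0]<32)&(hsv[...,1]>60)&(f[...,0]>90)
    n,l,st,_=cv2.connectedComponentsWithStats(m.astype(np.uint8)); k=1+np.argmax(st[1:,4]); m=l==k
    P=X[m]
    def res(q):
        a=q[1]; n=np.array([-np.sin(a),np.cos(a)]); return np.hypot((P[:,:2]-[.53,0])@n-q[0],P[:,2]-q[2])-.02
    r=least_squares(res,[np.median(P[:,1]),.19,.024],loss="soft_l1",f_scale=.002)
    off,a,zc=r.x; e=np.array([np.cos(a),np.sin(a)]); n=np.array([-e[1],e[0]])
    s=(P[:,:2]-[.53,0])@e; lo,hi=np.percentile(s,[.5,99.5])
    return np.array([.53,0])+off*n+e*(lo+hi)/2,a,hi-lo,zc,m.sum(),st[k]
def see(name):
    cal=manip.get_calibration("wrist"); p,d=manip.grab_frame("wrist"); cv2.imwrite(f"pics/{name}.png",p[:,:,::-1]); return report(p,d,cal)
def report(p,d,cal):
    L=line_fit(p,cal); D=dowel_fit(p,d,cal); n=np.array([-np.sin(L[1]),np.cos(L[1])])
    g=(L[0]-D[0])@n; print("line",L,"\ndowel",D,"\nto go",g,"rel yaw deg",np.degrees(D[1]-L[1])); return L,D,g
E
python3 - <<'E'
from h import *
z=np.load("w0.npz"); report(z["p"],z["d"],{k:z[k] for k in("camera_matrix","R","t")})
cv2.imwrite("pics/crop.png",cv2.resize(z["p"][110:290,180:400,::-1],None,fx=3,fy=3))
t,d=manip.grab_frame("top"); cal=manip.get_calibration("top"); report(t,d,cal)
E
```

```text
line (array([0.52401916, 0.12704335]), np.float64(0.21343842620163236), np.float64(0.23191896702550152), 1090) 
dowel (array([0.54542495, 0.04315404]), np.float64(0.23084934380230687), np.float64(0.14850165784953342), np.float64(0.024750111383565605), np.int64(1509), array([ 226,  185,  110,   20, 1509], dtype=int32)) 
to go 0.08651993707836285 rel yaw deg 0.9975720959686909h.py:19: RuntimeWarning: Mean of empty slice.
  c=w[:,:2].mean(0); a=np.arctan(np.polyfit(w[:,0]-c[0],w[:,1]-c[1],1)[0])
  ret = um.true_divide(
Traceback (most recent call last):
  File "h.py", line 36, in report
    L=line_fit(p,cal); D=dowel_fit(p,d,cal); n=np.array([-np.sin(L[1]),np.cos(L[1])])
  File "h.py", line 19, in line_fit
    c=w[:,:2].mean(0); a=np.arctan(np.polyfit(w[:,0]-c[0],w[:,1]-c[1],1)[0])
                                   ~~~~~~~~~~^^^^^^^^^^^^^^^^^^^^^^^^^^^
TypeError: expected non-empty vector for x
```

View pics/crop.png

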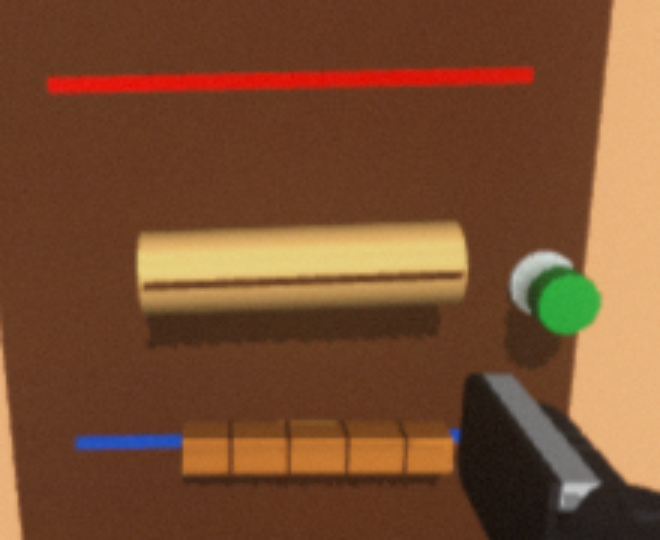

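Confirmed: light wood with a dark stripe, 86.5 mm to roll, yaw about 1°, and the measured length and height fit the given sizes. First contact search and a test stroke with the open fingers spread along the dowel.

```bash
cat >> h.py <<'E'
def stroke(C,a,la,roll,z0,dyaw=0,speed=.06,lead=None):
    """fingers from -lead to beyond the axis; travel 2*roll; returns nothing. dyaw: dowel turn wanted"""
    n=np.array([-np.sin(la),np.cos(la)]); lead=roll/1 *.5+0 if lead is None else lead
    s=C-n*lead; e=s+n*2*roll
    manip.move_l([*s,z0+.012],rot(a),max_speed=.2)
    manip.move_l([*s,z0],max_speed=.04); f0=manip.current_force()
    manip.move_l([*e,z0],rot(a+2*dyaw),max_speed=speed); f1=manip.current_force()
    manip.move_l([*e,z0+.012],max_speed=.05)
    print("stroke F",f0.round(1),f1.round(1))
E
python3 - <<'E'
from h import *
C=np.array([.5454,.0432]); a=.231; la=.2134; n=np.array([-np.sin(la),np.cos(la)])
s=C-n*.009
manip.move_ptp([*s,.08],rot(a)); manip.move_l([*s,.05]); b=manip.current_force()
z=.05
while z>.026:
    z-=.001; manip.move_l([*s,z],max_speed=.03); f=manip.current_force()-b
    if f[2]>2.5: break
print("contact z",z,f,manip.current_ee_pos())
if f[2]>2.5:
    e=s+n*.03; manip.move_l([*e,z],max_speed=.06); print(manip.current_force()-b,manip.current_ee_pos()); 
manip.move_l([*manip.current_ee_pos()[:2],.06],max_speed=.05)
manip.move_l([.50,.08,.25],rot(la),max_speed=.25); see("w1"); print(manip.current_time())
E
```

```text
contact z 0.029999999999999985 [-1.91507114 -0.96424599  6.28409257] [0.54746444 0.03431383 0.0305307 ]
[-5.81697259 -2.66698747 10.34416099] [0.54055453 0.06381991 0.03064469]
line (array([0.52438217, 0.12701452]), np.float64(0.21197448778291564), np.float64(0.23245718012590694), 984) 
dowel (array([0.54209165, 0.05790285]), np.float64(0.23022759268707282), np.float64(0.14746754546269844), np.float64(0.024695546833241717), np.int64(1384), array([ 226,  181,  111,   20, 1384], dtype=int32)) 
to go 0.07129068475639751 rel yaw deg 1.0458258740177517
10.9833
```

Rolling is exactly half of the travel. Three more strokes, trimming the yaw along the way.

Run:
```python
from h import *
C=np.array([.5421,.0579]); a=.2302; la=.2127; n=np.array([-np.sin(la),np.cos(la)])
manip.move_ptp([*(C-n*.009),.06],rot(a))
for i in range(3):
    stroke(C,a,la,.018,.0302,dyaw=-.0058,lead=.009); C=C+n*.018; a-=.0058
manip.move_l([*manip.current_ee_pos()[:2],.06])
manip.move_l([.50,.08,.25],rot(la),max_speed=.25); see("w2"); print(manip.current_time())
```

```text
stroke F [-0.3  0.1  5.6] [-1.5 -0.4  6. ]
stroke F [-3.  -1.1 11.8] [-2.7  0.1 10.7]
stroke F [-3.2 -1.1 12.3] [-1.5  0.4  9.8]
line (array([0.51871228, 0.1269918 ]), np.float64(0.21692424248384845), np.float64(0.2323475722205162), 579) 
dowel (array([0.5309654 , 0.11093458]), np.float64(0.2022655552117843), np.float64(0.14780848422214488), np.float64(0.024637468815714648), np.int64(2276), array([ 225,  137,  116,   28, 2276], dtype=int32)) 
to go 0.018318108579244454 rel yaw deg -0.8398809138914138
18.5667
```

View pics/w2.png

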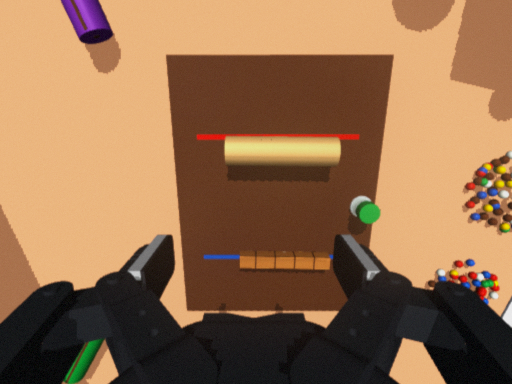

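The dowel at (282,151) is almost at the line, which now runs partly behind it at (196–360,137). By the earlier unobstructed line fit, 17.2 mm remain and the yaw is −0.6°.

Run:
```python
from h import *
C=np.array([.5310,.1109]); a=.2023; la=.2127; n=np.array([-np.sin(la),np.cos(la)])
manip.move_ptp([*(C-n*.009),.06],rot(a))
stroke(C,a,la,.0172,.0302,dyaw=.0104,lead=.009)
manip.move_l([*manip.current_ee_pos()[:2],.06])
# hover so that the camera is straight above the line's middle
G=np.array([.5242,.127])
h=G-n*.08
try: manip.move_l([*h,.22],rot(la),max_speed=.25)
except manip.Unreachable as e: print(e)
cal=manip.get_calibration("wrist"); print(-cal["R"].T@cal["t"])
p,d=manip.grab_frame("wrist"); np.savez("w3.npz",p=p,d=d,**cal); cv2.imwrite("pics/w3.png",p[:,:,::-1])
D=dowel_fit(p,d,cal); print(D,"off",(G-D[0])@n,"yaw",np.degrees(D[1]-la)); print(manip.current_time())
f=p.astype(int); m=(f[...,0]>120)&(f[...,1]<70)&(f[...,2]<70); v,u=np.nonzero(m); w=world("",np.c_[u,v],.004,cal)[:,:2]
e=np.array([np.cos(D[1]),np.sin(D[1])]); nd=np.array([-e[1],e[0]]); s=(w-D[0])@e; t=(w-D[0])@nd
for lo,hi in((-.12,-.078),(.078,.12)):
    k=(s>lo)&(s<hi)&(abs(t)<.02); print(k.sum(),"line lateral minus axis",t[k].mean(),t[k].min(),t[k].max())
cv2.imwrite("pics/w3c.png",cv2.resize(p[100:300,150:420,::-1],None,fx=2.9,fy=2.9))
```

```text
stroke F [-0.8  0.2  5.9] [0.  1.  6.5]
[0.52649846 0.11637833 0.36194391]
(array([0.52750214, 0.12736409]), np.float64(0.20469125114892206), np.float64(0.14742533000810842), np.float64(0.024512476321385233), np.int64(3056), array([ 191,   90,  133,   29, 3056], dtype=int32)) off 0.00034119999714742744 yaw -0.45886750834701306
22.3833
201 line lateral minus axis -0.00019854930525023916 -0.004904865281078689 0.003847554531503201
153 line lateral minus axis 0.001477896490967658 -0.003462063658743501 0.005245726990220241
```

View pics/w3c.png

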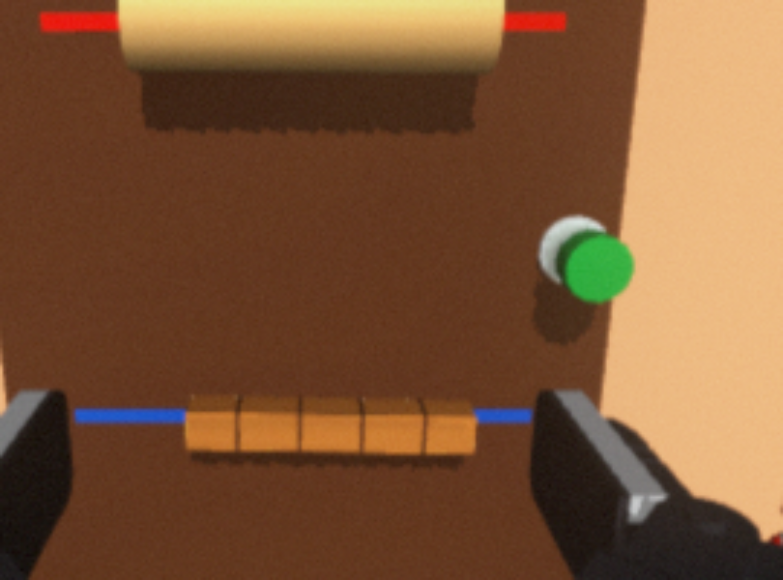

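The crop (top edge, y≈20) shows the line coming out from under both ends, at x≈40–118 and 505–565. Its measured offset from the axis is −0.2 mm at the near end and +1.5 mm at the far end, which is on the line to within the measurement. The stick and pot haven't moved, and the arm is clear, so I'm handing in.

```bash
python3 -c "
from bench import manip
print(manip.sign_off(),manip.current_time())"
```

```text
the job is handed in; nothing more can be done
the job is handed in; nothing more can be done
```

The dowel was rolled in five fingertip strokes onto the red line and handed in at about 22 s; it lies along the line, which comes out within about 1.5 mm of the middle of both ends, and I touched nothing else.

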